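# Pack a printed spool-roller kit into its tray

## Robot

A 6-joint arm with a two-finger parallel gripper is mounted at the origin on the work surface. World frame = base frame: x ahead of the robot, y to its left, z up, the work surface at z = 0. Lengths are in m, angles in degrees, forces in N, time in s.
With the tool pointing down it reaches from about 0.25 to 0.775 m from the base axis. Payload 4 kg.
Tool frame: the origin (TCP) lies on the mounting face of the last link; the fingertips stand 173 mm ahead of it and the grasp point (between the pads) lies 155 mm ahead of it; z points along the fingers, y is the direction in which the jaws open and shut (so a half turn about z gives the same grasp; the last joint's range is limited). The gripper opens to 85 mm and grips with 20 to 120 N. Pads are 22 mm wide; open, the fingers measure 114 mm over their backs; the gripper's body (76 mm by 85 mm) begins 54 mm behind the grasp point. The pads swing forward as they close: fully open they stand 13 mm farther back than shut.
Start: joints at [57.347, 4.996, 78.535, -0, 96.463, -5.907], TCP at [0.248, 0.491, 0.405] pointing down, gripper open.
Joint ranges: [-177.83, 177.83], [-43.37, 116.18], [15.69, 146.23], [-61.86, 241.86], [9.47, 152.12], [-147.06, 147.06]. Speed limits (degrees/s): [159.86, 159.86, 180, 180, 180, 180].

## Interface

Orientations are given as a 3x3 rotation matrix whose columns are the frame's x, y, z axes.
In Python, from plant import r, capture gives the robot as it stands. The module is installed in compiled form; this text tells all that it offers.
- The arm moves only by the tool servo_tool, never from a script. Its argument "plan" is a list that holds one entry, the list of rows, each a list of 6 numbers: the shift along the tool's x, y, z in mm, then the turn, a rotation vector about the tool's x, y, z in degrees. A call has 1 to 5 rows; each row shifts and turns the pose as measured when the row begins, along the tool's axes as they then stand; what a row does not reach is not made up. A row lasts 1/10 s, in which the tool goes at most 50 mm and 8.59 degrees, less where a joint would pass 70% of its speed; a pose out of reach is approached as far as the arm can. A call is refused whole if a number of a shift passes 50 or a number of a turn 8.59, either way. A call with a gripper value outside its range is refused whole. "jaw" is the opening in per cent of the stroke, from 0 (shut) to 100 (fully open), set as the call begins (left out, the last holds). The fingers move at their own pace and stop on an object; "newtons" is the grip in N (left out, the last holds). Time passes only in rows, so rows that do not move let the fingers close. It gives the time, the measured TCP pose, the force and the opening at its end, in the units of the state.
- r.observe(): the state, without advancing time (a new reading comes with each control period).
- capture(name): name is "scene" or "top" or "wrist"; returns a dict with "color" (480x640x3 uint8, red, green, blue), "fov_y" (degrees; the focal length in pixels is half the picture's height over the tangent of half this angle, whatever the lens; pixels are square), "cx", "cy" (the principal point, pixels), "xyz" and "orientation" of the camera in the world; the wrist camera has in their place "mount" (4x4, takes a point from camera to tool coordinates, whose origin is the TCP and whose axes are the flange's). Camera axes: x right, y down, z forward; pixel columns grow to the right and rows downward; lengths in m; the calibration is good to about 2 mm. A picture is of the moment at which its call begins: read the wrist's pose just before it. There is no depth.
- r.hand_in(): hands the job in, once; it reports no verdict.
The state is a dict: "clock": time; "q": joint angles; "dq": joint speeds; "joint_torque": joint torques, N m; "eef_pos": TCP position; "tool_rot": TCP orientation; "contact_force": force on the tool from outside, world axes, zero at the start; "moment": the same for the moment, N m; "opening": opening from 0.0 (shut) to 1.0 (fully open).
Only numpy, scipy, OpenCV 4.12 (cv2) and the standard library are available. Lean on these libraries where they do the work, as an engineer would, in place of code of your own. Each camera call takes 0.05 s, during which the arm holds its last target. There are 200 camera calls.

## Task

Pack one spool-roller kit into the white kit tray, every part flat in the recess made for it: the long axle in the long recess, the L-shaped bracket in the rectangular recess, the four-armed knob in the square recess, and one hub disc, the top one from the spring dispenser, in the round recess. Leave the short axle, the T-shaped bracket and the three-armed knob lying where they are, and let the other discs stay in the dispenser.

Things in the scene. Friction and masses are not known exactly. Their poses are not given: they have to be found in the camera images.
- tray: White kit tray, fixed, left or right of the black print sheet, 250 (x) x 144 (y) x 10 mm; origin at the centre of its underside. Four flat grey-floored recesses 7 mm deep (floor 3 mm above the origin), centres in its frame, mm: long (0, 42), 230 along x by 50; rectangular (0, -30), 86 along x by 68; square (85, -30), 62 x 62; round (-85, -30), diameter 66.
- axle: The long roller axle of the kit, white plastic, 100 mm long, lying on the black print sheet (sheet top 2 mm above the desk): a square bar 64 x 22 x 22 mm with a round pin (14 mm diameter, 18 mm long) on each end. Origin at the middle of the bar, 11 mm above its underside; x along the axle, z up. 25 to 50 g.
- l_bracket: L-shaped bracket, white plastic, flat on the print sheet, 66 (x) x 48 (y) x 24 mm high, arms 16 mm thick, 21 to 42 g. Origin at the centre of the 66 x 48 rectangle, on the underside; z up. Long arm: along x from -33 to 33 mm, centre line y = -16 mm. Short arm: along y up to y = 24 mm, centre line x = -25 mm. The other corner is empty.
- knob4: Four-armed (plus-shaped) clamp knob of the kit, white plastic, flat on the print sheet, 46 x 46 mm across, 26 mm high, arms 16 mm wide along its x and y axes with a 26 mm round core. Origin at the centre of its underside; z up. 21 to 42 g.
- hub_disc: Hub disc of the kit: plain white disc, 44 mm diameter, 14 mm thick, 30 g, the top one of three like discs in the spring dispenser. Origin at the centre of its underside; z up. At the start its underside sits 2 mm below the dispenser's rim, so 12 mm of it stands clear above the rim.
- dispenser: Grey spring dispenser fixed to the desk, on the side of the print sheet away from the tray: upright round tube, outer diameter 60 mm, inner 48 mm, rim 75 mm above the desk, on an 85 x 85 x 8 mm foot. Origin at the centre of its underside. A soft spring (about 21 N/m) under the lifter holds up the discs.
- lifter (a joint): Height of the dispenser's sprung lifter in m, up positive: 0 at the start with three discs on it; it rises by itself to about 0.014 when one disc is taken (the next disc comes up to the same place) and to 0.028 when two are.
- short_axle: Look-alike, to be left: short axle, 62 mm long overall (bar 26 x 22 x 22 mm with a 14 mm pin 18 mm long on each end), white plastic, on the print sheet. Origin at the middle of the bar, 11 mm up; x along it.
- t_bracket: Look-alike, to be left: T-shaped bracket, white plastic, on the print sheet, 66 (x) x 48 (y) x 24 mm high, arms 16 mm thick: crossbar along x at y = -16 mm, stem along y at x = 0 up to y = 24 mm. Origin at the centre of the rectangle, underside.
- knob3: Look-alike, to be left: three-armed knob, white plastic, on the print sheet, arms 25 mm long from the centre, 16 mm wide, 120 degrees apart, 26 mm high. Origin at the centre of its underside.
There are look-alikes about, which are no part of the job. Leave any blue, brown or turquoise look-alike of the axle alone.

How it is judged:
By the outcome, as a careful person would: the job done as asked, in the order asked, and still so for the second after the job is handed in, with the robot touching nothing.
It also fails if it takes over 106 s, if anything falls off the work surface, if the arm or the gripper's body presses on something with over 40 N, if the wrist force passes 120 N, or if a joint passes its speed limit or range.

## Working session

There is one attempt and no reset: what is moved stays moved. The work goes in short steps, Python scripts to look and compute and a tool call to move; the robot and the scene stay as the last step left them, time stands still between calls to the robot, and variables do not carry over. Pictures are saved under pics/ and viewed, about 12 in all and at most 16, crops included, and the job is handed in when it is done.

Besides the shell and the picture viewer there is one more tool, called after ">>>" as name([rows], argument=value, ...), one row to a line, values as JSON. servo_tool: Moves the arm, as the interface text tells. Its arguments: {"type":"object","properties":{"plan":{"type":"array","items":{"type":"array","items":{"type":"array","items":{"type":"number"}}}},"jaw":{"type":"number"},"newtons":{"type":"number"}},"required":["plan"]}

```bash
mkdir -p pics; python3 - <<'E'
from plant import r,capture
import cv2,numpy as np
s=r.observe();print({k:np.round(v,3).tolist() for k,v in s.items()})
for n in("scene","top"):
    c=capture(n);cv2.imwrite(f"pics/{n}0.png",c["color"][:,:,::-1]);print(n,{k:np.round(v,4).tolist() for k,v in c.items() if k!="color"})
c=capture("wrist");print({k:np.round(v,4).tolist() for k,v in c.items() if k!="color"})
cv2.imwrite("pics/wrist0.png",c["color"][:,:,::-1])
E
```

```text
{'clock': 0.0, 'q': [57.347, 5.04, 78.627, 0.0, 96.462, -5.908], 'dq': [0.057, 0.006, 0.027, -0.041, -0.14, -0.035], 'joint_torque': [0.001, -35.187, -31.327, 0.0, 0.011, 0.0], 'eef_pos': [0.247, 0.491, 0.404], 'tool_rot': [[-0.893, 0.45, -0.001], [0.45, 0.893, -0.002], [0.0, -0.002, -1.0]], 'contact_force': [0.533, 0.557, -0.121], 'moment': [0.034, -0.019, -0.026], 'opening': 1.001}
scene {'fov_y': 52.9921, 'cx': 327.4726, 'cy': 246.2374, 'xyz': [1.0565, -0.3341, 0.6835], 'orientation': [[0.482, 0.5948, -0.6434], [0.8762, -0.3279, 0.3532], [-0.0009, -0.7339, -0.6792]]}
top {'fov_y': 48.2553, 'cx': 319.5725, 'cy': 243.3013, 'xyz': [0.4009, 0.0187, 1.1184], 'orientation': [[0.0132, -0.9973, 0.0727], [-0.9992, -0.0159, -0.0358], [0.0369, -0.0722, -0.9967]]}
{'fov_y': 62.3261, 'cx': 318.3118, 'cy': 236.1466, 'mount': [[-0.0008, -0.9492, -0.3145, 0.0795], [1.0, -0.0005, -0.0012, -0.0009], [0.001, -0.3145, 0.9492, 0.0308], [0.0, 0.0, 0.0, 1.0]]}
```

View pics/top0.png

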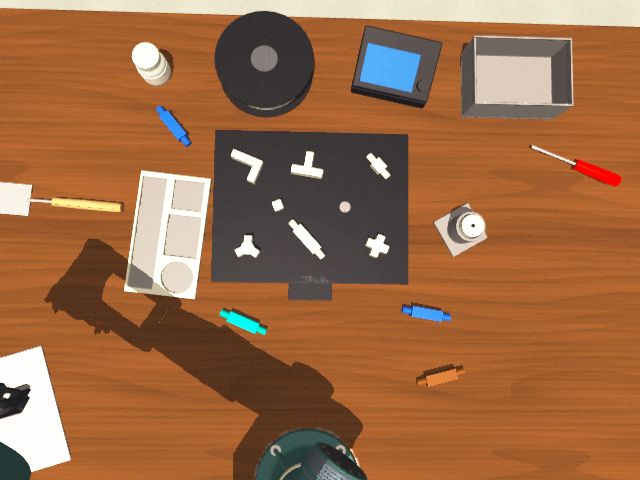

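View pics/scene0.png

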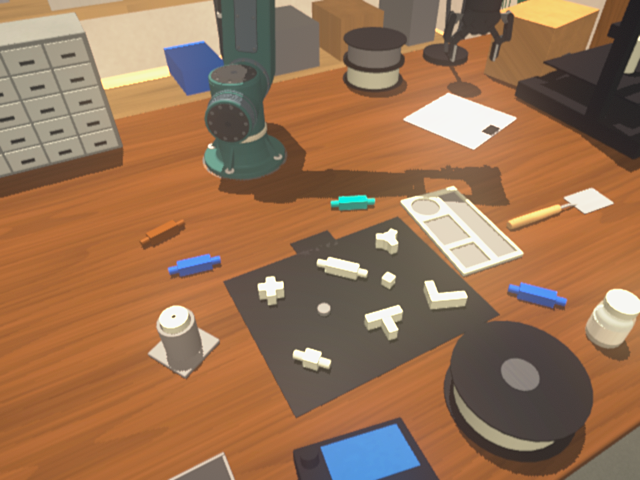

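Candidates in the top view:
- **Long axle:** white at (306,239). The short axle is at (378,166); coloured look-alikes are at (243,321), (426,313), (440,376) and (173,126).
- **L-bracket:** (247,164), with the T at (307,166).
- **Knob4:** (377,245), with knob3 at (247,245).
- **Disc:** dispenser top at (472,225). The grey disc at (345,207) and the cube at (278,205) are distractors.
- **Tray:** left of the sheet, with the round recess at its near end.

```bash
cat > h.py <<'E'
from plant import r,capture
import cv2,numpy as np
from scipy.spatial.transform import Rotation as R
def shot(n):
    s=r.observe();c=capture(n)
    f=240/np.tan(np.radians(c["fov_y"]/2))
    if n=="wrist":
        M=np.array(c["mount"]);T=np.array(s["tool_rot"]);o=np.array(s["eef_pos"])+T@M[:3,3];Rm=T@M[:3,:3]
    else: o=np.array(c["xyz"]);Rm=np.array(c["orientation"])
    def ray(px,z):
        px=np.reshape(px,(-1,2)).astype(float)
        d=np.c_[(px[:,0]-c["cx"])/f,(px[:,1]-c["cy"])/f,np.ones(len(px))]@Rm.T
        return (o+d*((z-o[2])/d[:,2])[:,None])[:,:2]
    def proj(p):
        q=(np.array(p,float)-o)@Rm
        return np.c_[c["cx"]+f*q[:,0]/q[:,2],c["cy"]+f*q[:,1]/q[:,2]]
    return c["color"],ray,proj
def need(g,ydeg,z=None):
    """shift of the tool (mm, tool axes) and turn about tool z to bring grasp point to g, jaw axis (tool y) at world angle ydeg (mod 180)"""
    s=r.observe();T=np.array(s["tool_rot"]);p=np.array(s["eef_pos"])
    gp=p+T@[0,0,.155]
    cur=np.degrees(np.arctan2(T[1,1],T[0,1]))
    d=(ydeg-cur+90)%180-90   # world turn; tool z points down -> tool turn is -d
    tilt=np.degrees(np.arccos(-T[2,2]))
    print("clock",s["clock"],"grasp",np.round(gp*1e3,1),"jawang",round(cur,1),"q6",np.round(s["q"][5],1),"open",round(s["opening"],3),"F",np.round(s["contact_force"],1),"tilt",round(tilt,2))
    print(" shift tool mm",np.round(T.T@(np.array(g)-gp)*1e3,1),"tool z turn",round(-d,1))
E
python3 - <<'E'
from h import *
img,ray,proj=shot("top")
hsv=cv2.cvtColor(img,cv2.COLOR_RGB2HSV)
m=((hsv[:,:,2]>205)&(hsv[:,:,1]<70)).astype(np.uint8)*255
cs,_=cv2.findContours(m,cv2.RETR_EXTERNAL,cv2.CHAIN_APPROX_NONE)
out=cv2.resize(img,None,fx=2,fy=2)
for c in cs:
    if cv2.contourArea(c)<40: continue
    x,y=c.reshape(-1,2).mean(0)
    if not(110<x<500 and 100<y<310):continue
    z=.010 if x<212 else .087 if x>420 else .026
    w=(ray(c,z)*1e3).astype(np.float32)
    (cx,cy),(a,b),t=cv2.minAreaRect(w);M=cv2.moments(w[:,None])
    print(np.round([x,y]),"z",z,"rect c",np.round([cx,cy],1),"size",np.round([a,b],1),"ang",round(t,1),"centroid",np.round([M['m10']/M['m00'],M['m01']/M['m00']],1),"corners",np.round(cv2.boxPoints(((cx,cy),(a,b),t))).tolist())
    cv2.drawContours(out,[c*2],-1,(255,0,0),1)
cv2.imwrite("pics/top1.png",out[230:630,230:1000,::-1])
E
```

```text
[129. 289.] z 0.01 rect c [381.4 365.4] size [28.8 12.9] ang 58.9 centroid [383.2 366.7] corners [[368.0, 356.0], [379.0, 350.0], [394.0, 374.0], [383.0, 381.0]]
[247. 247.] z 0.026 rect c [473.1 127.5] size [46.9 43.6] ang 87.5 centroid [469.6 127.4] corners [[450.0, 105.0], [494.0, 103.0], [496.0, 150.0], [452.0, 152.0]]
[377. 245.] z 0.026 rect c [ 478.6 -138.7] size [40.5 41.6] ang 24.5 centroid [ 478.3 -138.8] corners [[452.0, -128.0], [469.0, -166.0], [506.0, -149.0], [488.0, -111.0]]
[306. 239.] z 0.026 rect c [489.9   6.5] size [98.9 22.5] ang 42.8 centroid [489.8   6.6] corners [[446.0, -19.0], [461.0, -35.0], [534.0, 32.0], [519.0, 48.0]]
[460. 233.] z 0.087 rect c [ 510.  -297.8] size [77.1 87.4] ang 29.5 centroid [ 505.3 -299.8] corners [[455.0, -279.0], [498.0, -355.0], [565.0, -317.0], [522.0, -241.0]]
[344. 206.] z 0.026 rect c [557.4 -70.9] size [18.7 18.6] ang 0.6 centroid [557.4 -70.8] corners [[548.0, -62.0], [548.0, -80.0], [567.0, -80.0], [567.0, -61.0]]
[277. 205.] z 0.026 rect c [558.7  67.8] size [19.6 18.8] ang 19.7 centroid [558.6  67.7] corners [[546.0, 73.0], [553.0, 56.0], [571.0, 62.0], [565.0, 80.0]]
[167. 232.] z 0.01 rect c [496.3 292.3] size [144.4 250.8] ang 84.2 centroid [506.4 287.3] corners [[364.0, 233.0], [614.0, 208.0], [628.0, 351.0], [379.0, 377.0]]
[378. 165.] z 0.026 rect c [ 645.5 -140.7] size [60.4 22.4] ang 45.5 centroid [ 645.1 -140.3] corners [[616.0, -154.0], [632.0, -170.0], [675.0, -127.0], [659.0, -111.0]]
[307. 166.] z 0.026 rect c [646.8   6.2] size [65.1 48.1] ang 81.2 centroid [638.4   7.4] corners [[618.0, -22.0], [666.0, -30.0], [676.0, 35.0], [628.0, 42.0]]
[247. 163.] z 0.026 rect c [639.  139.1] size [65.6 48.8] ang 67.9 centroid [643.7 128.4] corners [[604.0, 118.0], [649.0, 100.0], [674.0, 160.0], [629.0, 179.0]]
```

View pics/top1.png

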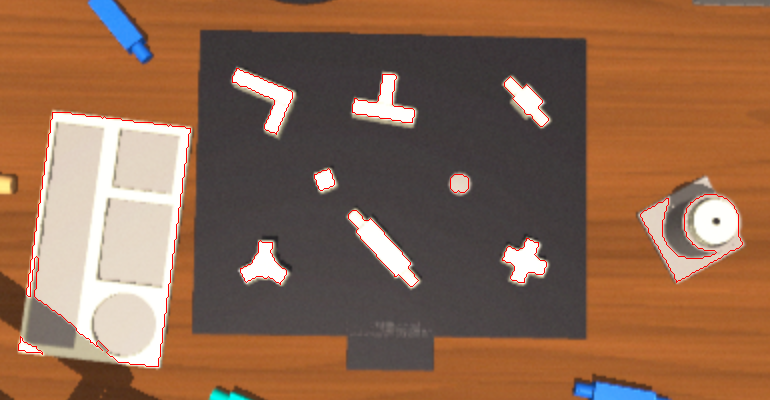

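The outlines match the stated sizes: the tray measures 144×251, the long axle 99×22 and the L 66×49. The L's corner is at crop (290,95), the knob4 plus shape at (524,260), and the disc at (714,220).

I'll work in the listed order, starting with the axle. Its jaw angle is 132.8°.

```bash
python3 -c "
from h import *
need([.490,.0065,.15],132.8)"
```

```text
clock 0.2 grasp [247.4 490.9 248.9] jawang 63.3 q6 -5.9 open 0.999 F [ 0.1 -0.2 -0.4] tilt 0.08
 shift tool mm [-434.7 -323.3   99.3] tool z turn -69.5
```

>>> servo_tool([
  [[-43,-32,0,0,0,0],[-43,-32,0,0,0,0],[-43,-32,0,0,0,0],[-43,-32,0,0,0,0],[-43,-32,0,0,0,0]],
], jaw=60, newtons=40)

```text
clock: 0.7
eef_pos: [0.3605, 0.2663, 0.4012]
tool_rot: [[-0.899, 0.438, -0.003], [0.438, 0.899, -0.002], [0.002, -0.004, -1.0]]
contact_force: [0.9, 0.7, 0.6]
opening: 0.601
```

>>> servo_tool([
  [[-43,-32,0,0,0,0],[-43,-32,0,0,0,0],[-43,-32,0,0,0,0],[-43,-32,0,0,0,0],[0,0,0,0,0,0]],
])

```text
clock: 1.2
eef_pos: [0.4524, 0.0829, 0.4007]
tool_rot: [[-0.896, 0.444, -0.001], [0.444, 0.896, -0.004], [-0.0, -0.004, -1.0]]
contact_force: [-0.5, 0.8, -0.0]
opening: 0.601
```

```bash
python3 -c "
from h import *
need([.490,.0065,.15],132.8)"
```

```text
clock 1.2 grasp [452.2  82.2 245.7] jawang 63.6 q6 -60.3 open 0.601 F [-0.5  0.8 -0. ] tilt 0.24
 shift tool mm [-67.5 -50.6  96. ] tool z turn -69.2
```

>>> servo_tool([
  [[-36,-27,0,0,0,0],[-36,-27,0,0,0,0],[0,0,20,0,0,-8.5],[0,0,20,0,0,-8.5],[0,0,20,0,0,-8.5]],
])

```text
clock: 1.7
eef_pos: [0.4951, -0.0004, 0.3422]
tool_rot: [[-1.0, 0.004, 0.006], [0.004, 1.0, -0.002], [-0.006, -0.002, -1.0]]
contact_force: [0.2, -1.0, 0.4]
opening: 0.6
```

>>> servo_tool([
  [[0,0,15,0,0,-8.5],[0,0,15,0,0,-8.5],[0,0,10,0,0,-8.5],[0,0,0,0,0,-8.5],[0,0,0,0,0,-8.5]],
])

```text
clock: 2.2
eef_pos: [0.4929, 0.0034, 0.2949]
tool_rot: [[-0.733, -0.68, -0.005], [-0.68, 0.733, 0.002], [0.003, 0.005, -1.0]]
contact_force: [0.6, -0.2, -0.2]
opening: 0.601
```

>>> servo_tool([
  [[0,0,0,0,0,-5],[0,0,0,0,0,0]],
])

```text
clock: 2.4
eef_pos: [0.4923, 0.0052, 0.294]
tool_rot: [[-0.666, -0.745, -0.008], [-0.746, 0.666, 0.003], [0.003, 0.007, -1.0]]
contact_force: [-0.2, 0.1, -0.1]
opening: 0.6
```

```bash
python3 - <<'E'
from h import *
img,ray,proj=shot("wrist")
hsv=cv2.cvtColor(img,cv2.COLOR_RGB2HSV)
m=((hsv[:,:,2]>190)&(hsv[:,:,1]<70)).astype(np.uint8)*255
cs,_=cv2.findContours(m,cv2.RETR_EXTERNAL,cv2.CHAIN_APPROX_NONE)
for c in cs:
    if cv2.contourArea(c)<400: continue
    w=(ray(c,.024)*1e3).astype(np.float32)
    print(np.round(c.reshape(-1,2).mean(0)),[np.round(a,1) for a in cv2.minAreaRect(w)])
    cv2.drawContours(img,[c],-1,(255,0,0),1)
cv2.imwrite("pics/w1.png",img[:,:,::-1])
need([.490,.0065,.028],132.8)
E
```

```text
[473. 465.] [array([520.7, 224.5]), array([40.6, 34.1]), np.float64(54.3)]
[615. 410.] [array([430.7, 253.3]), array([113. ,  59.5]), np.float64(62.3)]
[307. 356.] [array([555. ,  64.4]), array([30.2, 20.5]), np.float64(27.9)]
[157. 356.] [array([631.2,  -8.8]), array([32.7, 22.8]), np.float64(63.5)]
[462. 335.] [array([466.9, 123.4]), array([65.7, 30. ]), np.float64(88.2)]
[  7. 238.] [array([ 638.2, -124.3]), array([50.2, 12.9]), np.float64(34.2)]
[322. 231.] [array([490.1,   5.8]), array([98.2, 21.7]), np.float64(42.6)]
[164.  41.] [array([ 478.4, -136.7]), array([43.4, 49.8]), np.float64(23.0)]
clock 2.45 grasp [491.1   5.6 138.9] jawang 138.1 q6 -144.2 open 0.597 F [ 0.1  0.6 -0.2] tilt 0.47
 shift tool mm [ -0.3   0.6 110.9] tool z turn 5.3
```

View pics/w1.png

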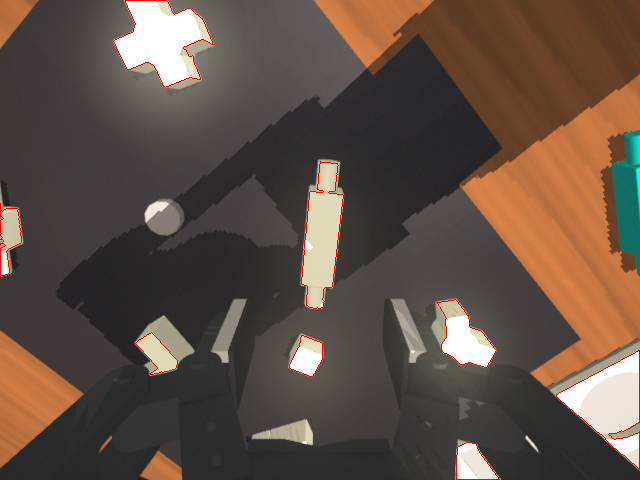

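The close view confirms the chosen part: the long bar with two pins at (322,231). The wrist fix is (490.1, 5.8) at 42.6°, which agrees with the top camera.

>>> servo_tool([
  [[0,0,25,0,0,5.4],[0,0,25,0,0,0],[0,0,25,0,0,0],[0,0,20,0,0,0],[0,0,0,0,0,0]],
])

```text
clock: 2.95
eef_pos: [0.4922, 0.0075, 0.1982]
tool_rot: [[-0.743, -0.669, -0.002], [-0.669, 0.743, 0.003], [-0.0, 0.004, -1.0]]
contact_force: [-0.5, 0.1, 0.4]
opening: 0.6
```

```bash
python3 -c "
from h import *
need([.490,.0058,.028],132.6)"
```

```text
clock 2.95 grasp [491.8   8.   43.2] jawang 132.0 q6 -137.8 open 0.6 F [-0.5  0.1  0.4] tilt 0.22
 shift tool mm [ 2.8 -0.4 15.2] tool z turn -0.6
```

>>> servo_tool([
  [[3,0,9,0,0,-0.6],[0,0,6,0,0,0],[0,0,0,0,0,0]],
])

```text
clock: 3.25
eef_pos: [0.4906, 0.0058, 0.1843]
tool_rot: [[-0.736, -0.677, 0.001], [-0.677, 0.736, 0.003], [-0.002, 0.002, -1.0]]
contact_force: [0.3, 0.3, 0.1]
opening: 0.6
```

>>> servo_tool([
  [[0,0,0,0,0,0],[0,0,0,0,0,0],[0,0,0,0,0,0],[0,0,0,0,0,0],[0,0,0,0,0,0]],
], jaw=0, newtons=40)

```text
clock: 3.75
eef_pos: [0.4919, 0.0056, 0.1872]
tool_rot: [[-0.737, -0.676, 0.006], [-0.676, 0.737, 0.002], [-0.006, -0.003, -1.0]]
contact_force: [-0.1, -0.7, -0.2]
opening: 0.243
```

```bash
python3 -c "
from h import *
need([.5005,.3341,.15],84.3)"
```

```text
clock 3.75 grasp [492.9   6.   32.2] jawang 132.5 q6 -138.6 open 0.243 F [-0.1 -0.7 -0.2] tilt 0.39
 shift tool mm [-228.2  236.3 -117. ] tool z turn 48.2
```

>>> servo_tool([
  [[0,0,-20,0,0,0],[0,0,-40,0,0,0],[0,0,-40,0,0,8.0],[0,0,0,0,0,8.0],[0,0,0,0,0,8.0]],
])

```text
clock: 4.25
eef_pos: [0.4906, 0.0054, 0.2895]
tool_rot: [[-0.953, -0.303, 0.002], [-0.303, 0.953, 0.003], [-0.003, 0.002, -1.0]]
contact_force: [0.1, -0.4, -1.0]
opening: 0.239
```

>>> servo_tool([
  [[0,0,0,0,0,8.0],[0,0,0,0,0,8.0],[0,0,0,0,0,8.0],[0,0,0,0,0,0]],
])

```text
clock: 4.65
eef_pos: [0.4907, 0.0054, 0.291]
tool_rot: [[-0.992, 0.128, 0.005], [0.128, 0.992, 0.002], [-0.005, 0.003, -1.0]]
contact_force: [-0.1, -0.6, -0.1]
opening: 0.238
```

```bash
python3 - <<'E'
from h import *
need([.5005,.3341,.1],84.3)
img,ray,proj=shot("wrist");cv2.imwrite("pics/w2.png",img[:,:,::-1])
E
```

```text
clock 4.65 grasp [491.5   5.8 136. ] jawang 82.6 q6 -88.7 open 0.238 F [-0.1 -0.6 -0.1] tilt 0.34
 shift tool mm [ 33.4 326.6  36.8] tool z turn -1.7
```

View pics/w2.png

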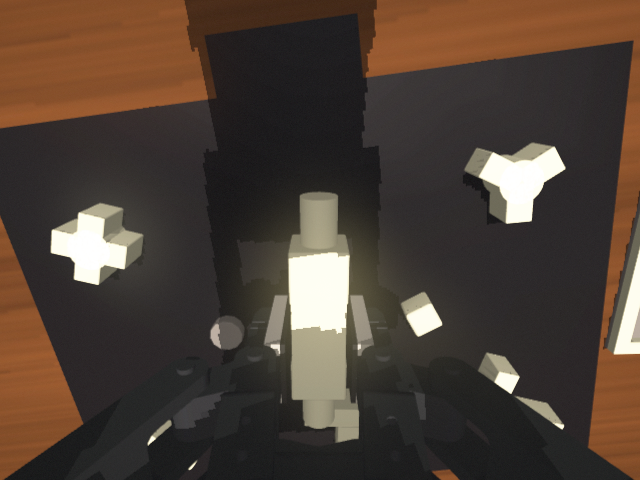

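The axle is held in the jaws, straight and level, around (320,310). Next I carry it to the tray.

>>> servo_tool([
  [[4,46,0,0,0,-1.7],[4,46,0,0,0,0],[4,46,0,0,0,0],[4,46,0,0,0,0],[4,46,0,0,0,0]],
])

```text
clock: 5.2
eef_pos: [0.495, 0.2374, 0.291]
tool_rot: [[-0.996, 0.094, 0.007], [0.094, 0.996, -0.001], [-0.007, -0.0, -1.0]]
contact_force: [1.4, 0.1, 0.2]
opening: 0.245
```

>>> servo_tool([
  [[4,46,0,0,0,0],[4,46,0,0,0,0],[0,0,0,0,0,0]],
])

```text
clock: 5.5
eef_pos: [0.4939, 0.3385, 0.2902]
tool_rot: [[-0.997, 0.078, 0.007], [0.078, 0.997, 0.002], [-0.007, 0.002, -1.0]]
contact_force: [1.1, 0.4, -0.7]
opening: 0.242
```

```bash
python3 -c "
from h import *
need([.5005,.3341,.045],84.3)"
```

```text
clock 5.5 grasp [495.  338.8 135.2] jawang 85.5 q6 -56.5 open 0.242 F [ 1.1  0.4 -0.7] tilt 0.42
 shift tool mm [-5.2 -4.4 90.2] tool z turn 1.2
```

>>> servo_tool([
  [[-5,-4,25,0,0,1.2],[0,0,25,0,0,0],[0,0,20,0,0,0],[0,0,14,0,0,0],[0,0,0,0,0,0]],
])

```text
clock: 6.0
eef_pos: [0.4994, 0.3347, 0.2035]
tool_rot: [[-0.996, 0.084, 0.008], [0.084, 0.996, 0.0], [-0.008, 0.001, -1.0]]
contact_force: [-0.2, 0.3, 0.0]
opening: 0.246
```

```bash
python3 -c "
from h import *
need([.5005,.3341,.0338],84.3)"
```

```text
clock 6.0 grasp [500.7 334.7  48.5] jawang 85.2 q6 -56.6 open 0.246 F [-0.2  0.3  0. ] tilt 0.48
 shift tool mm [ 0.3 -0.6 14.7] tool z turn 0.9
```

>>> servo_tool([
  [[0,0,10,0,0.45,0.9],[0,0,4,0,0,0],[0,0,0,0,0,0]],
])

```text
clock: 6.3
eef_pos: [0.5004, 0.3342, 0.1905]
tool_rot: [[-0.995, 0.101, 0.003], [0.101, 0.995, 0.002], [-0.002, 0.002, -1.0]]
contact_force: [0.1, 0.5, -0.6]
opening: 0.242
```

```bash
python3 -c "
from h import *
need([.5005,.3341,.0338],84.3)"
```

```text
clock 6.3 grasp [500.8 334.5  35.5] jawang 84.2 q6 -55.9 open 0.242 F [ 0.1  0.5 -0.6] tilt 0.19
 shift tool mm [ 0.3 -0.5  1.7] tool z turn -0.1
```

>>> servo_tool([
  [[0,0,2,0,0,0],[0,0,0,0,0,0]],
])

```text
clock: 6.5
eef_pos: [0.5009, 0.3343, 0.1897]
tool_rot: [[-0.995, 0.1, 0.005], [0.1, 0.995, 0.003], [-0.004, 0.004, -1.0]]
contact_force: [0.0, 0.5, -0.4]
opening: 0.243
```

>>> servo_tool([
  [[0,0,0,0,0,0],[0,0,0,0,0,0],[0,0,0,0,0,0],[0,0,-20,0,0,0],[0,0,-45,0,0,0]],
], jaw=45)

```text
clock: 7.0
eef_pos: [0.4988, 0.3332, 0.2497]
tool_rot: [[-0.995, 0.1, -0.007], [0.1, 0.995, -0.003], [0.007, -0.004, -1.0]]
contact_force: [0.8, 0.5, 0.4]
opening: 0.454
```

>>> servo_tool([
  [[0,0,-30,0,0,0],[0,0,0,0,0,0]],
])

```text
clock: 7.2
eef_pos: [0.5003, 0.3342, 0.2881]
tool_rot: [[-0.995, 0.1, 0.004], [0.1, 0.995, 0.003], [-0.004, 0.004, -1.0]]
contact_force: [0.5, 0.1, 0.4]
opening: 0.45
```

```bash
python3 - <<'E'
from h import *
need([.6546,.135,.13],-22.1)
img,ray,proj=shot("wrist");cv2.imwrite("pics/w3.png",img[:,:,::-1])
E
```

```text
clock 7.2 grasp [501.  334.6 133.1] jawang 84.3 q6 -55.9 open 0.45 F [0.5 0.1 0.4] tilt 0.31
 shift tool mm [-172.8 -183.3    3.2] tool z turn -73.6
```

View pics/w3.png

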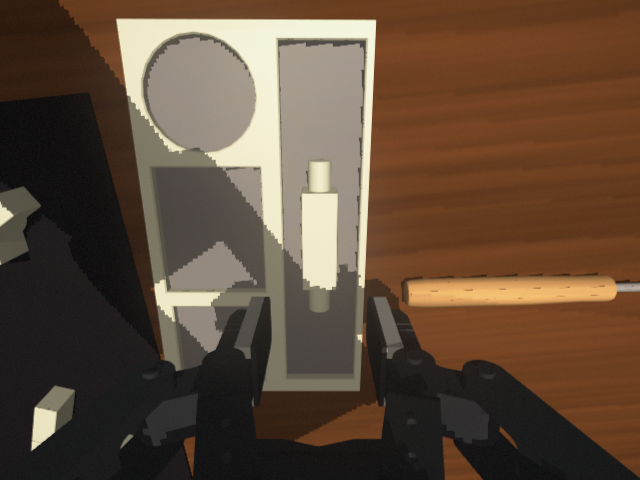

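The axle lies straight in the long recess at (320,235). Next is the L-bracket, turning +106° to keep joint 6 well inside its range.

>>> servo_tool([
  [[-35,-38,0,0,0,0],[-35,-38,0,0,0,0],[-35,-38,0,0,0,0],[-35,-38,0,0,0,0],[-25,-25,0,0,0,0]],
])

```text
clock: 7.75
eef_pos: [0.6433, 0.1458, 0.2763]
tool_rot: [[-0.996, 0.087, -0.01], [0.087, 0.996, 0.002], [0.01, 0.001, -1.0]]
contact_force: [0.5, 0.6, 0.6]
opening: 0.445
```

>>> servo_tool([
  [[0,0,0,0,0,8.5],[0,0,0,0,0,8.5],[0,0,0,0,0,8.5],[0,0,0,0,0,8.5],[0,0,0,0,0,8.5]],
])

```text
clock: 8.25
eef_pos: [0.6448, 0.1376, 0.2614]
tool_rot: [[-0.666, 0.745, -0.029], [0.746, 0.666, -0.003], [0.017, -0.023, -1.0]]
contact_force: [0.5, 0.6, 0.1]
opening: 0.453
```

>>> servo_tool([
  [[0,0,0,0,0,8.5],[0,0,0,0,0,8.5],[0,0,0,0,0,8.5],[0,0,0,0,0,8.5],[0,0,0,0,0,8.5]],
])

```text
clock: 8.75
eef_pos: [0.642, 0.137, 0.2472]
tool_rot: [[0.02, 0.999, -0.049], [1.0, -0.02, -0.005], [-0.006, -0.049, -0.999]]
contact_force: [-0.2, -0.5, -0.3]
opening: 0.453
```

>>> servo_tool([
  [[0,0,0,0,0,8.5],[0,0,0,0,0,8.5],[0,0,0,0,0,0]],
])

```text
clock: 9.05
eef_pos: [0.6401, 0.1368, 0.239]
tool_rot: [[0.314, 0.948, -0.06], [0.949, -0.315, -0.007], [-0.025, -0.055, -0.998]]
contact_force: [0.6, -0.5, -0.5]
opening: 0.447
```

```bash
python3 - <<'E'
from h import *
need([.6546,.135,.031],-22.1)
img,ray,proj=shot("wrist")
hsv=cv2.cvtColor(img,cv2.COLOR_RGB2HSV)
m=((hsv[:,:,2]>140)&(hsv[:,:,1]<70)).astype(np.uint8)*255
cs,_=cv2.findContours(m,cv2.RETR_EXTERNAL,cv2.CHAIN_APPROX_NONE)
for c in cs:
    if cv2.contourArea(c)<400: continue
    w=(ray(c,.026)*1e3).astype(np.float32)
    print(np.round(c.reshape(-1,2).mean(0)),[np.round(a,1) for a in cv2.minAreaRect(w)])
    cv2.drawContours(img,[c],-1,(255,0,0),1)
cv2.circle(img,tuple(int(v) for v in proj([[.6546,.135,.026]])[0]),3,(0,255,0),-1)
cv2.imwrite("pics/w4.png",img[:,:,::-1])
E
```

```text
clock 9.05 grasp [630.7 135.7  84.3] jawang -18.4 q6 25.4 open 0.447 F [ 0.6 -0.5 -0.5] tilt 3.48
 shift tool mm [ 8.1 25.8 51.8] tool z turn 3.7
[ 56. 348.] [array([473. , 138.1]), array([41.8, 31.6]), np.float64(6.8)]
[355. 302.] [array([639.9, 112.9]), array([14.8, 15.1]), np.float64(64.5)]
[378. 205.] [array([665. , 159.1]), array([12.3, 15.8]), np.float64(67.5)]
[95. 78.] [array([560. , 252.1]), array([ 73.8, 125.4]), np.float64(84.0)]
```

View pics/w4.png

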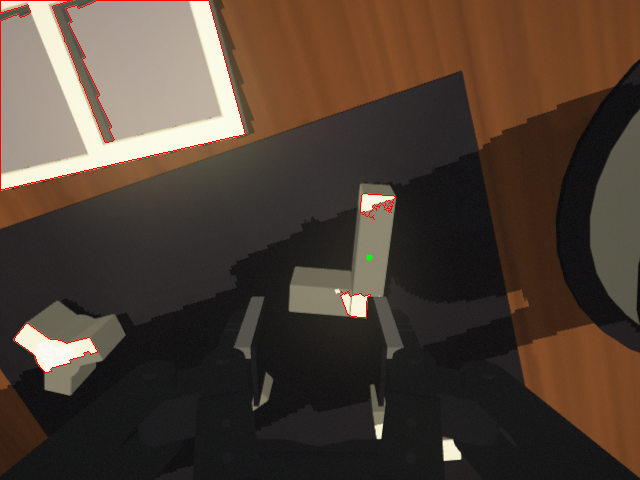

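The view shows the L-bracket, with the green mark at (369,257) on its long arm as intended. The tool sagged in tilt and height while turning, so I'll correct both first.

```bash
cat >> h.py <<'E'
_need=need
def need(g,ydeg,z=None):
    _need(g,ydeg)
    T=np.array(r.observe()["tool_rot"]);a=np.radians(ydeg)
    y=np.array([np.cos(a),np.sin(a),0])
    if y@T[:,1]<0:y=-y
    W=np.c_[np.cross(y,[0,0,-1]),y,[0,0,-1]]
    print(" rotvec tool deg",np.round(R.from_matrix(T.T@W).as_rotvec(degrees=True),2))
    p=np.array(r.observe()["eef_pos"]);print(" TCP-goal shift tool mm",np.round(T.T@(np.array(g)+[0,0,.155]-p)*1e3,1))
E
python3 -c "
from h import *
need([.6546,.135,.075],-22.1)"
```

```text
clock 9.1 grasp [630.5 135.7  84. ] jawang -18.2 q6 25.3 open 0.453 F [-0.3  0.5 -0.2] tilt 3.53
 shift tool mm [ 7.  23.6  7.5] tool z turn 3.9
 rotvec tool deg [-3.17  1.56  3.89]
 TCP-goal shift tool mm [ 3.1 14.9  7.8]
```

>>> servo_tool([
  [[1.5,7,3,-1.6,0.8,2],[1.5,7,3,-1.6,0.8,2],[0,0,0,0,0,0]],
])

```text
clock: 9.4
eef_pos: [0.6533, 0.1349, 0.2281]
tool_rot: [[0.371, 0.929, -0.003], [0.929, -0.371, -0.0], [-0.001, -0.003, -1.0]]
contact_force: [0.8, 0.3, 0.5]
opening: 0.45
```

```bash
python3 -c "
from h import *
need([.6546,.135,.030],-22.1)"
```

```text
clock 9.4 grasp [652.9 134.9  73.1] jawang -21.8 q6 28.6 open 0.45 F [0.8 0.3 0.5] tilt 0.16
 shift tool mm [ 0.8  1.7 43.1] tool z turn 0.3
 rotvec tool deg [-0.15  0.06  0.3 ]
 TCP-goal shift tool mm [ 0.6  1.3 43.1]
```

>>> servo_tool([
  [[0.6,1.5,20,0,0,0.3],[0,0,15,0,0,0],[0,0,6,0,0,0],[0,0,0,0,0,0]],
])

```text
clock: 9.8
eef_pos: [0.6538, 0.135, 0.1842]
tool_rot: [[0.369, 0.93, -0.007], [0.93, -0.369, -0.0], [-0.003, -0.007, -1.0]]
contact_force: [-1.4, 0.3, 0.1]
opening: 0.456
```

```bash
python3 -c "
from h import *
need([.6546,.135,.029],-22.1)"
```

```text
clock 9.8 grasp [652.7 134.9  29.2] jawang -21.6 q6 28.4 open 0.456 F [-1.4  0.3  0.1] tilt 0.43
 shift tool mm [0.8 1.8 0.2] tool z turn 0.5
 rotvec tool deg [-0.39  0.18  0.46]
 TCP-goal shift tool mm [0.3 0.7 0.2]
```

>>> servo_tool([
  [[0,0.5,0,-0.4,0.2,0.4],[0,0,0,0,0,0],[0,0,0,0,0,0],[0,0,0,0,0,0],[0,0,0,0,0,0]],
], jaw=0)

```text
clock: 10.3
eef_pos: [0.6549, 0.135, 0.1869]
tool_rot: [[0.374, 0.927, 0.005], [0.927, -0.374, 0.001], [0.002, 0.004, -1.0]]
contact_force: [0.5, -0.2, -0.2]
opening: 0.174
```

```bash
python3 -c "
from h import *
need([.6546,.135,.029],-22.1)"
```

```text
clock 10.3 grasp [655.6 135.2  31.9] jawang -22.0 q6 28.8 open 0.174 F [ 0.5 -0.2 -0.2] tilt 0.27
 shift tool mm [-0.5 -0.9  2.9] tool z turn 0.1
 rotvec tool deg [ 0.22 -0.14  0.12]
 TCP-goal shift tool mm [-0.1 -0.3  2.9]
```

>>> servo_tool([
  [[0,0,-20,0,0,0],[0,0,-40,0,0,0],[0,0,-40,0,0,0],[9,-38,-5,0,0,0],[9,-38,-2,0,0,0]],
])

```text
clock: 10.8
eef_pos: [0.5921, 0.1779, 0.2962]
tool_rot: [[0.38, 0.925, 0.003], [0.925, -0.38, 0.0], [0.001, 0.003, -1.0]]
contact_force: [-0.4, 0.5, -1.4]
opening: 0.169
```

>>> servo_tool([
  [[9,-38,0,0,0,0],[9,-38,0,0,0,0],[9,-25,0,0,0,0],[0,0,0,0,0,0]],
])

```text
clock: 11.2
eef_pos: [0.503, 0.2452, 0.2998]
tool_rot: [[0.377, 0.926, 0.009], [0.926, -0.377, 0.004], [0.007, 0.007, -1.0]]
contact_force: [0.1, -0.5, 0.6]
opening: 0.174
```

>>> servo_tool([
  [[0,0,0,0,0,8.5],[0,0,0,0,0,8.5],[0,0,0,0,0,8.5],[0,0,0,0,0,8.5],[0,0,0,0,0,8.5]],
])

```text
clock: 11.7
eef_pos: [0.5045, 0.2441, 0.3015]
tool_rot: [[0.909, 0.416, 0.014], [0.416, -0.909, 0.003], [0.014, 0.003, -1.0]]
contact_force: [0.0, -0.1, -0.1]
opening: 0.174
```

>>> servo_tool([
  [[0,0,0,0,0,8.5],[0,0,0,0,0,8.5],[0,0,0,0,0,8.5],[0,0,0,0,0,0]],
])

```text
clock: 12.1
eef_pos: [0.5074, 0.2415, 0.3021]
tool_rot: [[1.0, -0.022, 0.017], [-0.022, -1.0, 0.001], [0.017, -0.002, -1.0]]
contact_force: [0.9, 0.7, -0.6]
opening: 0.175
```

```bash
python3 -c "
from h import *
need([.4937,.2463,.050],-95.7)
img,ray,proj=shot('wrist');cv2.imwrite('pics/w5.png',img[:,:,::-1])"
```

```text
clock 12.1 grasp [510.1 241.7 147.1] jawang -91.3 q6 111.0 open 0.175 F [ 0.9  0.7 -0.6] tilt 0.98
 shift tool mm [-18.2  -4.1  96.8] tool z turn 4.4
 rotvec tool deg [-0.13 -0.98  4.43]
 TCP-goal shift tool mm [-15.5  -4.3  96.8]
```

View pics/w5.png

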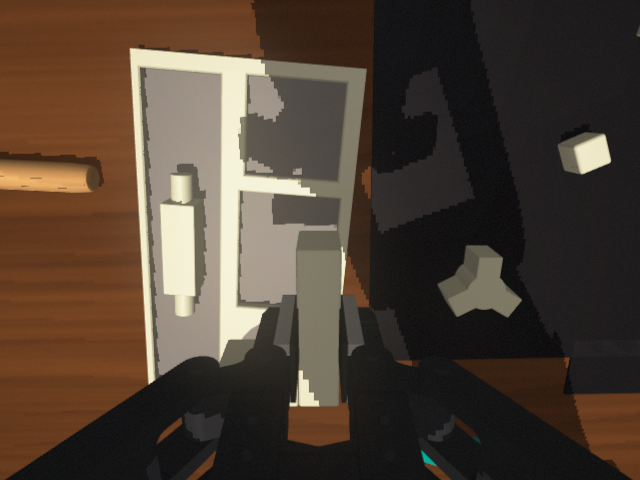

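The L-bracket is held straight at (318,300), with its short arm pointing into the tray.

>>> servo_tool([
  [[-15,-4,15,0,-1,4.4],[0,0,30,0,0,0],[0,0,25,0,0,0],[0,0,15,0,0,0],[0,0,0,0,0,0]],
])

```text
clock: 12.65
eef_pos: [0.495, 0.2448, 0.2165]
tool_rot: [[0.996, -0.086, 0.005], [-0.086, -0.996, 0.003], [0.005, -0.004, -1.0]]
contact_force: [-0.1, 0.4, -0.1]
opening: 0.171
```

```bash
python3 -c "
from h import *
need([.4937,.2463,.0335],-95.7)"
```

```text
clock 12.65 grasp [495.8 245.4  61.5] jawang -94.9 q6 115.3 open 0.171 F [-0.1  0.4 -0.1] tilt 0.37
 shift tool mm [-2.4 -0.7 28. ] tool z turn 0.8
 rotvec tool deg [-0.22 -0.29  0.76]
 TCP-goal shift tool mm [-1.6 -1.2 28. ]
```

>>> servo_tool([
  [[-1.6,-1.2,12,-0.2,-0.3,0.8],[0,0,10,0,0,0],[0,0,4,0,0,0],[0,0,0,0,0,0]],
])

```text
clock: 13.05
eef_pos: [0.4949, 0.2463, 0.1907]
tool_rot: [[0.995, -0.098, 0.003], [-0.098, -0.995, 0.001], [0.003, -0.002, -1.0]]
contact_force: [-1.1, 0.5, -0.1]
opening: 0.174
```

```bash
python3 -c "
from h import *
need([.4937,.2463,.0335],-95.7)"
```

```text
clock 13.05 grasp [495.3 246.5  35.7] jawang -95.6 q6 116.2 open 0.174 F [-1.1  0.5 -0.1] tilt 0.19
 shift tool mm [-1.6  0.4  2.2] tool z turn 0.1
 rotvec tool deg [-0.09 -0.17  0.08]
 TCP-goal shift tool mm [-1.2  0.1  2.2]
```

>>> servo_tool([
  [[-1,0,2,0,0,0],[0,0,0,0,0,0]],
])

```text
clock: 13.25
eef_pos: [0.4942, 0.2466, 0.1894]
tool_rot: [[0.995, -0.098, 0.005], [-0.098, -0.995, 0.002], [0.004, -0.002, -1.0]]
contact_force: [-0.4, 0.3, -0.6]
opening: 0.174
```

>>> servo_tool([
  [[0,0,0,0,0,0],[0,0,0,0,0,0],[0,0,0,0,0,0],[0,0,-20,0,0,0],[0,0,-45,0,0,0]],
], jaw=45)

```text
clock: 13.75
eef_pos: [0.4919, 0.2457, 0.2498]
tool_rot: [[0.995, -0.097, -0.007], [-0.097, -0.995, -0.003], [-0.007, 0.004, -1.0]]
contact_force: [1.1, -0.2, -0.1]
opening: 0.453
```

>>> servo_tool([
  [[0,0,-30,0,0,0],[0,0,0,0,0,0]],
], jaw=85)

```text
clock: 13.95
eef_pos: [0.4936, 0.2464, 0.288]
tool_rot: [[0.995, -0.097, 0.004], [-0.097, -0.995, 0.002], [0.004, -0.002, -1.0]]
contact_force: [0.1, 0.3, -0.2]
opening: 0.773
```

```bash
python3 - <<'E'
from h import *
need([.4785,-.1385,.12],-65.5)
img,ray,proj=shot("wrist");cv2.imwrite("pics/w6.png",img[:,:,::-1])
E
```

```text
clock 13.95 grasp [494.3 246.6 133. ] jawang -95.6 q6 116.2 open 0.773 F [ 0.1  0.3 -0.2] tilt 0.27
 shift tool mm [ 21.7 384.9  12.2] tool z turn -30.1
 rotvec tool deg [ -0.06  -0.27 -30.08]
 TCP-goal shift tool mm [ 22.3 384.6  12.2]
```

View pics/w6.png

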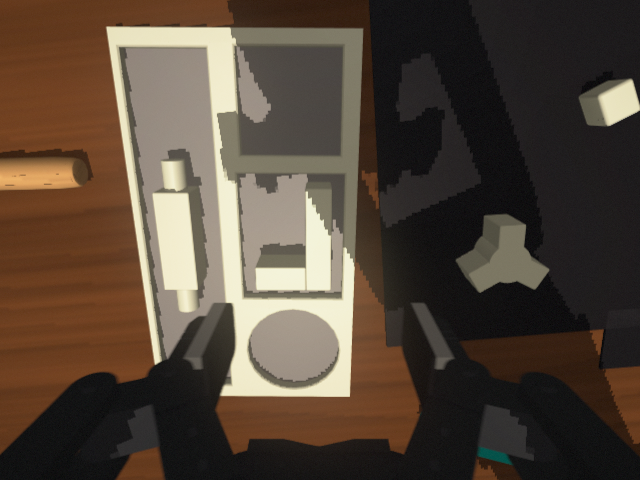

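The L-bracket is seated in the rectangular recess at (295,240). Knob4 is next.

>>> servo_tool([
  [[2.5,44,0,0,0,0],[2.5,44,0,0,0,0],[2.5,44,0,0,0,0],[2.5,44,0,0,0,0],[2.5,44,0,0,0,0]],
])

```text
clock: 14.5
eef_pos: [0.4827, 0.0243, 0.2784]
tool_rot: [[0.996, -0.085, -0.007], [-0.085, -0.996, 0.002], [-0.007, -0.001, -1.0]]
contact_force: [1.0, -0.0, -0.3]
opening: 0.849
```

>>> servo_tool([
  [[2.5,44,0,0,0,0],[2.5,44,0,0,0,0],[2.5,44,0,0,0,0],[2.5,40,0,0,0,0],[0,0,0,0,0,0]],
])

```text
clock: 15.0
eef_pos: [0.4734, -0.1584, 0.2688]
tool_rot: [[0.996, -0.091, -0.019], [-0.091, -0.996, 0.004], [-0.019, -0.003, -1.0]]
contact_force: [0.7, 1.0, 0.3]
opening: 0.851
```

>>> servo_tool([
  [[0,0,0,0,0,-7],[0,0,0,0,0,-7],[0,0,0,0,0,-7],[0,0,0,0,0,-7],[0,0,0,0,0,0]],
])

```text
clock: 15.5
eef_pos: [0.4709, -0.1567, 0.2599]
tool_rot: [[0.916, 0.401, -0.033], [0.402, -0.916, 0.014], [-0.025, -0.026, -0.999]]
contact_force: [-0.1, -0.4, -0.8]
opening: 0.851
```

```bash
python3 - <<'E'
from h import *
need([.4785,-.1385,.12],-65.5)
img,ray,proj=shot("wrist")
hsv=cv2.cvtColor(img,cv2.COLOR_RGB2HSV)
m=((hsv[:,:,2]>150)&(hsv[:,:,1]<90)).astype(np.uint8)*255
cs,_=cv2.findContours(m,cv2.RETR_EXTERNAL,cv2.CHAIN_APPROX_NONE)
for c in cs:
    if cv2.contourArea(c)<400: continue
    w=(ray(c,.028)*1e3).astype(np.float32)
    print(np.round(c.reshape(-1,2).mean(0)),[np.round(a,1) for a in cv2.minAreaRect(w)])
    cv2.drawContours(img,[c],-1,(255,0,0),1)
a=np.radians(24.5);u=np.array([np.cos(a),np.sin(a),0])*.023;v=np.array([-u[1],u[0],0]);C=np.array([.4785,-.1385,.028])
for p in proj([C,C+u,C-u,C+v,C-v]):cv2.circle(img,tuple(int(t) for t in p),3,(0,255,0),-1)
cv2.imwrite("pics/w7.png",img[:,:,::-1])
E
```

```text
clock 15.5 grasp [ 465.8 -154.6  105. ] jawang -66.4 q6 41.4 open 0.851 F [-0.1 -0.4 -0.8] tilt 2.03
 shift tool mm [ 17.7 -10.1 -15.2] tool z turn -0.9
 rotvec tool deg [-1.47  1.39 -0.83]
 TCP-goal shift tool mm [ 13.9 -14.  -15.1]
[445. 339.] [array([ 449.8, -243.1]), array([51.7, 12.7]), np.float64(47.8)]
[191. 339.] [array([ 387.1, -105.3]), array([12.7, 54.2]), np.float64(89.6)]
[592. 283.] [array([ 499.8, -297.6]), array([120.7,  64.5]), np.float64(38.6)]
[316. 219.] [array([ 481.5, -138.4]), array([47.5, 50. ]), np.float64(69.6)]
[242.  18.] [array([556.6, -77.1]), array([17.2, 22.1]), np.float64(23.3)]
```

View pics/w7.png

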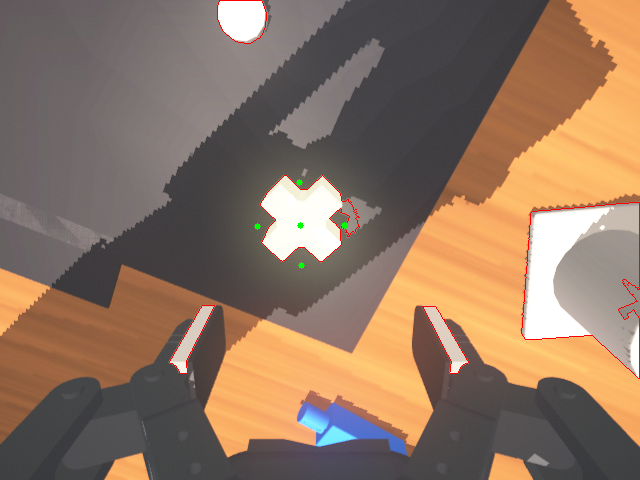

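The overlay shows my angle was the diagonal: minAreaRect picks 45° on a plus. The arms actually lie at 69.5° mod 90, so I'll use a jaw angle of −110.5°. The centre at (301,222) agrees, and the shape has four arms.

>>> servo_tool([
  [[7,-7,-10,-1.5,1.4,0],[7,-7,-8,0,0,0],[0,0,-2,0,0,8.5],[0,0,-2,0,0,8.5],[0,0,-2,0,0,8.5]],
])

```text
clock: 16.05
eef_pos: [0.4797, -0.1331, 0.2863]
tool_rot: [[0.999, -0.048, 0.004], [-0.048, -0.999, 0.0], [0.004, -0.0, -1.0]]
contact_force: [0.7, 0.5, -0.3]
opening: 0.853
```

>>> servo_tool([
  [[0,0,-2,0,0,8.5],[0,0,-2,0,0,8.5],[0,0,0,0,0,0]],
])

```text
clock: 16.35
eef_pos: [0.4809, -0.1301, 0.2942]
tool_rot: [[0.94, -0.341, 0.01], [-0.341, -0.94, -0.001], [0.01, -0.003, -1.0]]
contact_force: [-0.1, 0.2, 0.2]
opening: 0.85
```

```bash
python3 - <<'E'
from h import *
need([.4785,-.1385,.08],-110.5)
img,ray,proj=shot("wrist")
hsv=cv2.cvtColor(img,cv2.COLOR_RGB2HSV)
a=np.radians(69.5);u=np.array([np.cos(a),np.sin(a),0])*.023;v=np.array([-u[1],u[0],0]);C=np.array([.4785,-.1385,.028])
for p in proj([C,C+u,C-u,C+v,C-v]):cv2.circle(img,tuple(int(t) for t in p),2,(0,255,0),-1)
x,y=proj([C])[0].astype(int)
cv2.imwrite("pics/w8.png",cv2.resize(img[max(0,y-100):y+160,x-160:x+160,::-1],None,fx=2,fy=2))
E
```

```text
clock 16.35 grasp [ 482.4 -130.3  139.2] jawang -110.0 q6 88.2 open 0.85 F [-0.1  0.2  0.2] tilt 0.58
 shift tool mm [-1.5  9.2 59.1] tool z turn 0.5
 rotvec tool deg [-0.15 -0.56  0.53]
 TCP-goal shift tool mm [ 0.1  8.8 59.1]
```

View pics/w8.png

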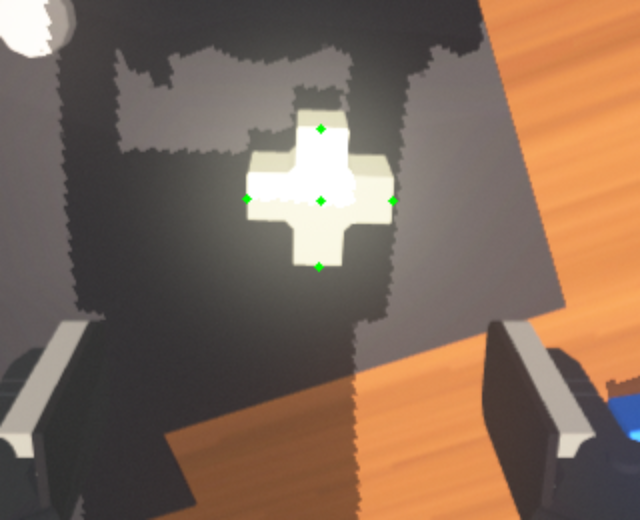

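The marks match all four arm ends. I'll go down and grip.

>>> servo_tool([
  [[0,9,20,0,-0.6,0.5],[0,0,30,0,0,0],[0,0,25,0,0,0],[0,0,15,0,0,0],[0,0,0,0,0,0]],
])

```text
clock: 16.9
eef_pos: [0.4799, -0.1367, 0.2049]
tool_rot: [[0.943, -0.333, 0.008], [-0.333, -0.943, 0.001], [0.007, -0.003, -1.0]]
contact_force: [0.1, -0.8, 0.9]
opening: 0.852
```

```bash
python3 -c "
from h import *
need([.4785,-.1385,.029],-110.5)"
```

```text
clock 16.9 grasp [ 481.1 -136.6   49.9] jawang -109.4 q6 86.9 open 0.852 F [ 0.1 -0.8  0.9] tilt 0.44
 shift tool mm [-1.9  2.7 20.9] tool z turn 1.1
 rotvec tool deg [-0.18 -0.4   1.05]
 TCP-goal shift tool mm [-0.8  2.2 20.9]
```

>>> servo_tool([
  [[-0.8,2.2,12,-0.2,-0.4,1],[0,0,8,0,0,0],[0,0,0,0,0,0]],
])

```text
clock: 17.2
eef_pos: [0.4793, -0.1384, 0.1855]
tool_rot: [[0.938, -0.348, 0.002], [-0.348, -0.938, -0.002], [0.003, 0.001, -1.0]]
contact_force: [-0.2, 0.1, -0.5]
opening: 0.849
```

>>> servo_tool([
  [[0,0,1,0,0,0],[0,0,0,0,0,0],[0,0,0,0,0,0],[0,0,0,0,0,0],[0,0,0,0,0,0]],
], jaw=0)

```text
clock: 17.7
eef_pos: [0.4804, -0.1388, 0.187]
tool_rot: [[0.938, -0.347, 0.007], [-0.347, -0.938, -0.003], [0.008, 0.001, -1.0]]
contact_force: [-0.5, -0.1, 0.7]
opening: 0.529
```

```bash
python3 -c "
from h import *
need([.4785,-.1385,.029],-110.5)"
```

```text
clock 17.7 grasp [ 481.4 -139.3   32. ] jawang -110.3 q6 87.7 open 0.529 F [-0.5 -0.1  0.7] tilt 0.43
 shift tool mm [-3.1  0.2  3. ] tool z turn 0.2
 rotvec tool deg [ 0.04 -0.43  0.19]
 TCP-goal shift tool mm [-1.9  0.4  3. ]
```

>>> servo_tool([
  [[0,0,-20,0,0,0],[0,0,-40,0,0,0],[0,0,-40,0,0,0],[-5,-45,-2,0,0,0],[-5,-45,-2,0,0,0]],
])

```text
clock: 18.2
eef_pos: [0.5011, -0.0532, 0.2935]
tool_rot: [[0.934, -0.357, 0.004], [-0.357, -0.934, -0.003], [0.005, 0.001, -1.0]]
contact_force: [-1.0, 0.3, -0.7]
opening: 0.53
```

>>> servo_tool([
  [[-5,-45,0,0,0,0],[-5,-45,0,0,0,0],[-5,-45,0,0,0,0],[-5,-45,0,0,0,0],[-5,-45,0,0,0,0]],
])

```text
clock: 18.7
eef_pos: [0.5597, 0.1735, 0.2963]
tool_rot: [[0.933, -0.36, 0.011], [-0.36, -0.933, -0.004], [0.012, -0.0, -1.0]]
contact_force: [0.3, -0.5, 0.1]
opening: 0.525
```

>>> servo_tool([
  [[-5,-45,-2,0,0,0],[-5,-30,-2,0,0,0],[0,0,0,0,0,-7],[0,0,0,0,0,-7],[0,0,0,0,0,0]],
])

```text
clock: 19.2
eef_pos: [0.5773, 0.2584, 0.2984]
tool_rot: [[0.994, -0.105, 0.01], [-0.105, -0.994, -0.002], [0.01, 0.001, -1.0]]
contact_force: [-0.6, 0.1, -0.1]
opening: 0.523
```

```bash
python3 -c "
from h import *
need([.5804,.2536,.06],-95.7)"
```

```text
clock 19.2 grasp [578.9 258.  143.4] jawang -96.0 q6 115.1 open 0.523 F [-0.6  0.1 -0.1] tilt 0.6
 shift tool mm [ 1.1  4.1 83.5] tool z turn -0.3
 rotvec tool deg [ 0.07 -0.6  -0.35]
 TCP-goal shift tool mm [ 2.7  4.3 83.5]
```

>>> servo_tool([
  [[2.5,4.3,20,0,-0.6,-0.3],[0,0,30,0,0,0],[0,0,25,0,0,0],[0,0,10,0,0,0],[0,0,0,0,0,0]],
])

```text
clock: 19.7
eef_pos: [0.5795, 0.2504, 0.2065]
tool_rot: [[0.994, -0.112, -0.004], [-0.112, -0.994, -0.003], [-0.003, 0.003, -1.0]]
contact_force: [-0.6, -0.1, -0.6]
opening: 0.522
```

```bash
python3 -c "
from h import *
need([.5804,.2536,.034],-95.7)"
```

```text
clock 19.7 grasp [578.9 250.   51.5] jawang -96.4 q6 114.7 open 0.522 F [-0.6 -0.1 -0.6] tilt 0.27
 shift tool mm [ 1.2 -3.8 17.5] tool z turn -0.7
 rotvec tool deg [ 0.18  0.2  -0.72]
 TCP-goal shift tool mm [ 0.6 -3.3 17.5]
```

>>> servo_tool([
  [[1,-3.5,9,0.2,0.2,-0.7],[0,0,5,0,0,0],[0,0,2,0,0,0],[0,0,0,0,0,0]],
])

```text
clock: 20.1
eef_pos: [0.582, 0.2535, 0.1912]
tool_rot: [[0.995, -0.101, 0.004], [-0.101, -0.995, 0.002], [0.003, -0.002, -1.0]]
contact_force: [0.1, -0.8, -0.4]
opening: 0.526
```

```bash
python3 -c "
from h import *
need([.5804,.2536,.034],-95.7)"
```

```text
clock 20.1 grasp [582.5 253.8  36.2] jawang -95.8 q6 114.2 open 0.526 F [ 0.1 -0.8 -0.4] tilt 0.22
 shift tool mm [-2.1  0.4  2.2] tool z turn -0.1
 rotvec tool deg [-0.11 -0.19 -0.1 ]
 TCP-goal shift tool mm [-1.6  0.1  2.2]
```

>>> servo_tool([
  [[-1.6,0,2,0,0,0],[0,0,0,0,0,0]],
])

```text
clock: 20.3
eef_pos: [0.5807, 0.254, 0.1905]
tool_rot: [[0.995, -0.101, 0.006], [-0.101, -0.995, 0.003], [0.006, -0.003, -1.0]]
contact_force: [-0.0, -0.6, 0.3]
opening: 0.526
```

>>> servo_tool([
  [[0,0,0,0,0,0],[0,0,0,0,0,0],[0,0,0,0,0,0],[0,0,-20,0,0,0],[0,0,-45,0,0,0]],
], jaw=70)

```text
clock: 20.8
eef_pos: [0.5781, 0.2532, 0.2495]
tool_rot: [[0.995, -0.101, -0.008], [-0.101, -0.995, -0.002], [-0.008, 0.003, -1.0]]
contact_force: [0.3, -0.2, -0.2]
opening: 0.7
```

>>> servo_tool([
  [[0,0,-50,0,0,0],[0,0,-50,0,0,0],[0,0,0,0,0,0]],
], jaw=85)

```text
clock: 21.1
eef_pos: [0.5793, 0.2535, 0.36]
tool_rot: [[0.995, -0.101, 0.002], [-0.101, -0.995, 0.001], [0.002, -0.001, -1.0]]
contact_force: [0.6, -0.1, 0.8]
opening: 0.847
```

```bash
python3 - <<'E'
from h import *
_,ray,proj=shot("top")
g=cv2.imread("pics/top0.png");s=cv2.resize(g[190:260,430:500],None,fx=8,fy=8,interpolation=cv2.INTER_CUBIC)
c=cv2.HoughCircles(cv2.cvtColor(s,cv2.COLOR_BGR2GRAY),cv2.HOUGH_GRADIENT,1,200,param1=120,param2=25,minRadius=90,maxRadius=150)
print(c)
if c is not None:
    x,y,R0=c[0,0];px=[430+(x+.5)/8-.5,190+(y+.5)/8-.5];w=ray([px,[px[0]+R0/8,px[1]]],.087);print(px,w[0]*1e3,np.linalg.norm(w[1]-w[0])*1e3)
    need([w[0][0],w[0][1],.2],-95.7)
w,_,_=shot("wrist");cv2.imwrite("pics/w9.png",w[:,:,::-1])
E
```

```text
[[[346.5 282.5  92.6]]]
[np.float32(472.875), np.float32(224.875)] [ 517.06300845 -317.97362325] 22.92692990282036
clock 21.15 grasp [578.3 253.3 201. ] jawang -95.8 q6 114.3 open 0.85 F [-0.2 -0.4 -0.2] tilt 0.21
 shift tool mm [ -3.3 574.5   1.6] tool z turn -0.1
 rotvec tool deg [ 0.06  0.2  -0.09]
 TCP-goal shift tool mm [ -3.8 574.7   1.6]
```

View pics/w9.png

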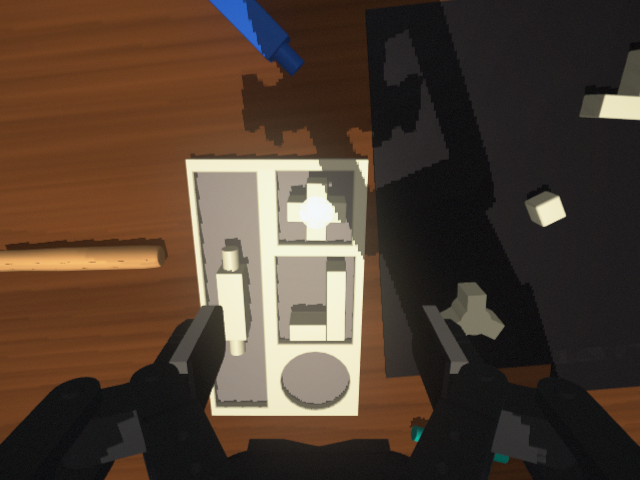

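Knob4 is seated in the square recess at (316,210). The disc in the dispenser fits at (517, −318) mm, so I'll travel there.

>>> servo_tool([
  [[0,48,-1,0,0,0],[0,48,-1,0,0,0],[0,48,-1,0,0,0],[0,48,-1,0,0,0],[0,48,-1,0,0,0]],
])

```text
clock: 21.7
eef_pos: [0.5526, 0.0134, 0.3461]
tool_rot: [[0.996, -0.088, -0.027], [-0.088, -0.996, -0.002], [-0.027, 0.004, -1.0]]
contact_force: [0.6, -0.8, -1.3]
opening: 0.848
```

>>> servo_tool([
  [[0,48,-1,0,0,0],[0,48,-1,0,0,0],[0,48,-1,0,0,0],[0,48,-1,0,0,0],[0,48,-1,0,0,0]],
])

```text
clock: 22.2
eef_pos: [0.5271, -0.2343, 0.3396]
tool_rot: [[0.995, -0.087, -0.045], [-0.087, -0.996, 0.005], [-0.046, -0.001, -0.999]]
contact_force: [0.5, 0.1, -0.3]
opening: 0.848
```

>>> servo_tool([
  [[0,48,-1,0,0,0],[0,20,-1,0,0,0],[0,0,0,0,0,0]],
])

```text
clock: 22.5
eef_pos: [0.5177, -0.3106, 0.3331]
tool_rot: [[0.994, -0.096, -0.056], [-0.095, -0.995, 0.011], [-0.057, -0.005, -0.998]]
contact_force: [0.1, -0.1, 0.1]
opening: 0.852
```

```bash
python3 - <<'E'
from h import *
need([.517,-.318,.17],-95.7)
E
```

```text
clock 22.5 grasp [ 509.  -308.9  178.4] jawang -95.5 q6 59.5 open 0.852 F [ 0.1 -0.1  0.1] tilt 3.28
 shift tool mm [9.3 8.3 7.8] tool z turn 0.2
 rotvec tool deg [-0.3   3.27  0.21]
 TCP-goal shift tool mm [0.4 7.5 8.1]
```

>>> servo_tool([
  [[0,4,0,-0.2,1.7,0.2],[0,4,0,-0.1,1.6,0],[0,0,0,0,0,0]],
])

```text
clock: 22.8
eef_pos: [0.5168, -0.317, 0.3285]
tool_rot: [[0.995, -0.098, -0.001], [-0.098, -0.995, 0.005], [-0.001, -0.005, -1.0]]
contact_force: [-0.9, 0.8, -0.3]
opening: 0.853
```

```bash
python3 - <<'E'
from h import *
need([.517,-.318,.097],-95.7)
img,ray,proj=shot("wrist")
x,y=proj([[.517,-.318,.087]])[0]
x0,y0=int(x)-110,max(0,int(y)-110)
s=cv2.resize(img[y0:y0+220,x0:x0+220],None,fx=2,fy=2,interpolation=cv2.INTER_CUBIC)
m=(cv2.inRange(cv2.cvtColor(s,cv2.COLOR_RGB2HSV),(0,0,170),(180,70,255)))
cs,_=cv2.findContours(m,cv2.RETR_EXTERNAL,cv2.CHAIN_APPROX_NONE)
for c in cs:
    if cv2.contourArea(c)>1500:
        (cx,cy),R0=cv2.minEnclosingCircle(c);w=ray([[x0+cx/2,y0+cy/2],[x0+(cx+R0)/2,y0+cy/2]],.087);print(cx,cy,R0,w[0]*1e3,np.linalg.norm(w[1]-w[0])*1e3)
        cv2.drawContours(s,[c],-1,(255,0,0),1)
cv2.circle(s,(int((x-x0)*2),int((y-y0)*2)),3,(0,255,0),-1)
cv2.imwrite("pics/w10.png",s[:,:,::-1])
E
```

```text
clock 22.8 grasp [ 516.7 -316.2  173.5] jawang -95.6 q6 58.7 open 0.853 F [-0.9  0.8 -0.3] tilt 0.29
 shift tool mm [ 0.6  2.2 76.5] tool z turn 0.1
 rotvec tool deg [-0.28  0.06  0.08]
 TCP-goal shift tool mm [ 0.4  1.4 76.5]
242.14918518066406 183.0891571044922 128.42120361328125 [ 527.9935685  -324.93138409] 35.87187462681785
```

View pics/w10.png

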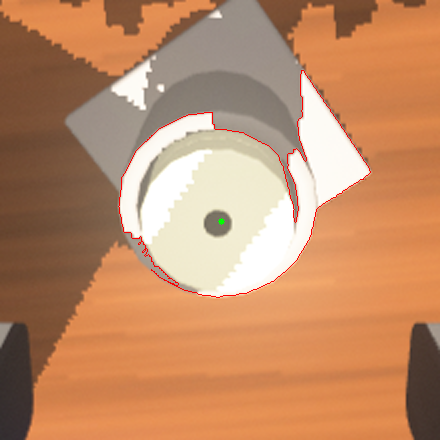

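The green dot sits on the disc hub at (218,222) within about 1 mm, so I'll descend.

>>> servo_tool([
  [[0,1.5,20,-0.3,0,0],[0,0,25,0,0,0],[0,0,20,0,0,0],[0,0,0,0,0,0]],
])

```text
clock: 23.25
eef_pos: [0.5183, -0.3136, 0.2646]
tool_rot: [[0.996, -0.091, 0.003], [-0.091, -0.996, -0.002], [0.003, 0.002, -1.0]]
contact_force: [0.4, -0.3, -0.7]
opening: 0.85
```

```bash
python3 - <<'E'
from h import *
need([.517,-.318,.095],-95.7)
E
```

```text
clock 23.25 grasp [ 518.8 -313.9  109.6] jawang -95.2 q6 58.7 open 0.85 F [ 0.4 -0.3 -0.7] tilt 0.22
 shift tool mm [-1.5  4.2 14.6] tool z turn 0.5
 rotvec tool deg [ 0.1  -0.19  0.47]
 TCP-goal shift tool mm [-0.9  4.5 14.6]
```

>>> servo_tool([
  [[-1,4.3,8,0.1,-0.2,0.5],[0,0,6,0,0,0],[0,0,0,0,0,0]],
])

```text
clock: 23.55
eef_pos: [0.518, -0.3169, 0.2525]
tool_rot: [[0.995, -0.098, 0.003], [-0.098, -0.995, -0.002], [0.003, 0.002, -1.0]]
contact_force: [0.3, 0.9, 0.6]
opening: 0.853
```

```bash
python3 - <<'E'
from h import *
need([.517,-.318,.095],-95.7)
E
```

```text
clock 23.55 grasp [ 518.4 -317.2   97.5] jawang -95.6 q6 58.8 open 0.853 F [0.3 0.9 0.6] tilt 0.21
 shift tool mm [-1.3  0.9  2.5] tool z turn 0.1
 rotvec tool deg [ 0.1  -0.18  0.08]
 TCP-goal shift tool mm [-0.9  1.2  2.5]
```

>>> servo_tool([
  [[-1,1,2.5,0.1,-0.2,0],[0,0,0,0,0,0]],
])

```text
clock: 23.75
eef_pos: [0.5172, -0.3181, 0.2513]
tool_rot: [[0.995, -0.098, 0.001], [-0.098, -0.995, -0.001], [0.001, 0.001, -1.0]]
contact_force: [0.0, -0.5, -0.3]
opening: 0.849
```

>>> servo_tool([
  [[0,0,0,0,0,0],[0,0,0.5,0,0,0],[0,0,0,0,0,0],[0,0,0.5,0,0,0],[0,0,0,0,0,0]],
], jaw=0)

```text
clock: 24.25
eef_pos: [0.5176, -0.317, 0.2515]
tool_rot: [[0.995, -0.098, 0.003], [-0.098, -0.995, 0.002], [0.003, -0.003, -1.0]]
contact_force: [-0.0, -0.2, 0.2]
opening: 0.488
```

```bash
python3 - <<'E'
from h import *
need([.517,-.318,.095],-95.7)
E
```

```text
clock 24.25 grasp [ 518.1 -316.6   96.5] jawang -95.6 q6 58.7 open 0.488 F [-0.  -0.2  0.2] tilt 0.23
 shift tool mm [-0.9  1.5  1.5] tool z turn 0.1
 rotvec tool deg [-0.15 -0.17  0.1 ]
 TCP-goal shift tool mm [-0.5  1.1  1.5]
```

>>> servo_tool([
  [[0,0,-10,0,0,0],[0,0,-20,0,0,0],[0,0,-40,0,0,0],[0,0,-30,0,0,0],[0,0,0,0,0,0]],
])

```text
clock: 24.75
eef_pos: [0.5167, -0.3186, 0.356]
tool_rot: [[0.995, -0.099, 0.001], [-0.099, -0.995, -0.001], [0.002, 0.001, -1.0]]
contact_force: [1.2, -0.4, 0.1]
opening: 0.485
```

```bash
python3 - <<'E'
from h import *
need([.4087,.271,.17],-95.7)
w,_,_=shot("wrist");t,_,_=shot("scene");a=w[180:480,170:470];b=cv2.resize(t[220:400,110:290],(300,300))
cv2.imwrite("pics/w11.png",np.hstack([a,b])[:,:,::-1])
E
```

```text
clock 24.75 grasp [ 516.9 -318.7  201. ] jawang -95.7 q6 58.7 open 0.485 F [ 1.2 -0.4  0.1] tilt 0.1
 shift tool mm [-166.2 -576.1   30.3] tool z turn 0.0
 rotvec tool deg [ 0.05 -0.09  0.01]
 TCP-goal shift tool mm [-166.  -576.    30.3]
```

View pics/w11.png

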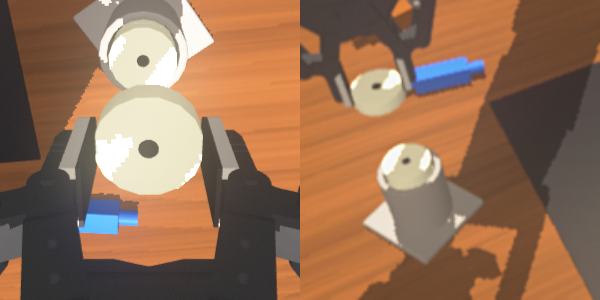

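One disc is held level at (148,149), and the next disc has come up in the dispenser. I'll carry it to the round recess.

>>> servo_tool([
  [[-13,-46,0,0,0,0],[-13,-46,0,0,0,0],[-13,-46,0,0,0,0],[-13,-46,0,0,0,0],[-13,-46,0,0,0,0]],
])

```text
clock: 25.35
eef_pos: [0.4723, -0.0813, 0.3399]
tool_rot: [[0.994, -0.111, -0.022], [-0.111, -0.994, 0.009], [-0.022, -0.007, -1.0]]
contact_force: [0.4, -0.3, -0.2]
opening: 0.489
```

>>> servo_tool([
  [[-13,-46,0,0,0,0],[-13,-46,0,0,0,0],[-13,-46,0,0,0,0],[-13,-46,0,0,0,0],[-13,-46,0,0,0,0]],
])

```text
clock: 25.85
eef_pos: [0.4274, 0.1626, 0.3325]
tool_rot: [[0.993, -0.115, -0.038], [-0.114, -0.993, 0.008], [-0.039, -0.004, -0.999]]
contact_force: [1.1, -0.2, 0.2]
opening: 0.491
```

>>> servo_tool([
  [[-13,-46,0,0,0,0],[-13,-35,0,0,0,0],[0,0,0,0,0,0]],
])

```text
clock: 26.15
eef_pos: [0.4065, 0.2531, 0.3273]
tool_rot: [[0.993, -0.107, -0.048], [-0.107, -0.994, 0.005], [-0.048, -0.0, -0.999]]
contact_force: [1.0, -0.4, -0.7]
opening: 0.484
```

```bash
python3 - <<'E'
from h import *
need([.4087,.271,.08],-95.7)
E
```

```text
clock 26.15 grasp [399.1 253.9 172.5] jawang -96.2 q6 120.8 open 0.484 F [ 1.  -0.4 -0.7] tilt 2.76
 shift tool mm [ 12.2 -18.   92. ] tool z turn -0.5
 rotvec tool deg [-0.02  2.76 -0.47]
 TCP-goal shift tool mm [  4.7 -18.   92.2]
```

>>> servo_tool([
  [[2,-9,10,0,1.4,-0.5],[2,-9,20,0,1.4,0],[0,0,30,0,0,0],[0,0,25,0,0,0],[0,0,0,0,0,0]],
])

```text
clock: 26.65
eef_pos: [0.4092, 0.2687, 0.2316]
tool_rot: [[0.995, -0.096, -0.007], [-0.096, -0.995, -0.009], [-0.006, 0.01, -1.0]]
contact_force: [0.2, -1.2, -0.2]
opening: 0.49
```

```bash
python3 - <<'E'
from h import *
need([.4087,.271,.0275],-95.7)
E
```

```text
clock 26.65 grasp [408.1 267.3  76.6] jawang -95.5 q6 122.3 open 0.49 F [ 0.2 -1.2 -0.2] tilt 0.68
 shift tool mm [ 0.6 -4.3 49.1] tool z turn 0.2
 rotvec tool deg [0.57 0.37 0.2 ]
 TCP-goal shift tool mm [-0.4 -2.7 49.1]
```

>>> servo_tool([
  [[0,-3,15,0.6,0.4,0.2],[0,0,15,0,0,0],[0,0,10,0,0,0],[0,0,0,0,0,0]],
])

```text
clock: 27.05
eef_pos: [0.4099, 0.2689, 0.1898]
tool_rot: [[0.995, -0.102, -0.002], [-0.102, -0.995, -0.003], [-0.002, 0.003, -1.0]]
contact_force: [0.1, -0.1, -0.1]
opening: 0.487
```

```bash
python3 - <<'E'
from h import *
need([.4087,.271,.0275],-95.7)
E
```

```text
clock 27.05 grasp [409.6 268.5  34.8] jawang -95.9 q6 122.6 open 0.487 F [ 0.1 -0.1 -0.1] tilt 0.18
 shift tool mm [-1.2 -2.4  7.3] tool z turn -0.2
 rotvec tool deg [ 0.16  0.09 -0.18]
 TCP-goal shift tool mm [-1.4 -2.   7.3]
```

>>> servo_tool([
  [[-1.2,-2,4,0.1,0.1,0],[0,0,2,0,0,0],[0,0,0,0,0,0]],
])

```text
clock: 27.35
eef_pos: [0.4099, 0.271, 0.1855]
tool_rot: [[0.995, -0.103, 0.003], [-0.103, -0.995, 0.0], [0.003, -0.001, -1.0]]
contact_force: [-0.2, -0.1, -0.9]
opening: 0.485
```

```bash
python3 - <<'E'
from h import *
need([.4087,.271,.0275],-95.7)
E
```

```text
clock 27.35 grasp [410.4 271.1  30.5] jawang -95.9 q6 122.8 open 0.485 F [-0.2 -0.1 -0.9] tilt 0.19
 shift tool mm [-1.7  0.3  3. ] tool z turn -0.2
 rotvec tool deg [-0.04 -0.19 -0.23]
 TCP-goal shift tool mm [-1.2  0.1  3. ]
```

>>> servo_tool([
  [[-1.2,0,3,0,0,0],[0,0,0.5,0,0,0]],
])

```text
clock: 27.55
eef_pos: [0.4094, 0.2715, 0.1834]
tool_rot: [[0.995, -0.103, 0.006], [-0.103, -0.995, 0.002], [0.006, -0.002, -1.0]]
contact_force: [0.3, 0.3, 0.2]
opening: 0.484
```

>>> servo_tool([
  [[0,0,0,0,0,0],[0,0,0,0,0,0],[0,0,0,0,0,0],[0,0,-20,0,0,0],[0,0,-45,0,0,0]],
], jaw=70)

```text
clock: 28.05
eef_pos: [0.4063, 0.2702, 0.2427]
tool_rot: [[0.995, -0.103, -0.008], [-0.103, -0.995, -0.005], [-0.008, 0.006, -1.0]]
contact_force: [0.7, -1.2, 0.1]
opening: 0.698
```

>>> servo_tool([
  [[0,0,-50,0,0,0],[0,0,-50,0,0,0],[-45,0,-20,0,0,0],[-45,0,0,0,0,0],[0,0,0,0,0,0]],
])

```text
clock: 28.55
eef_pos: [0.3165, 0.2804, 0.3749]
tool_rot: [[0.994, -0.106, 0.001], [-0.106, -0.994, 0.002], [0.001, -0.002, -1.0]]
contact_force: [0.4, -0.4, 0.0]
opening: 0.701
```

```bash
python3 - <<'E'
from h import *
need([.4087,.271,.1],-95.7)
w,_,_=shot("wrist");t,_,_=shot("top");a=cv2.resize(w,(400,300));b=cv2.resize(t[100:310,110:510],(780,410))
cv2.imwrite("pics/w12.png",w[:,:,::-1]);cv2.imwrite("pics/t12.png",b[:,:,::-1])
E
```

```text
clock 28.55 grasp [316.7 280.8 219.9] jawang -96.1 q6 129.9 open 0.701 F [ 0.4 -0.4  0. ] tilt 0.15
 shift tool mm [ 92.4   0.3 120. ] tool z turn -0.4
 rotvec tool deg [-0.14 -0.06 -0.36]
 TCP-goal shift tool mm [ 9.25e+01 -1.00e-01  1.20e+02]
```

View pics/w12.png

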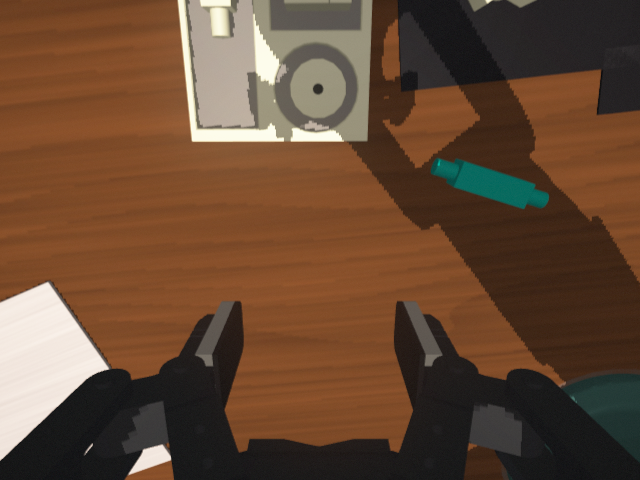

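View pics/t12.png

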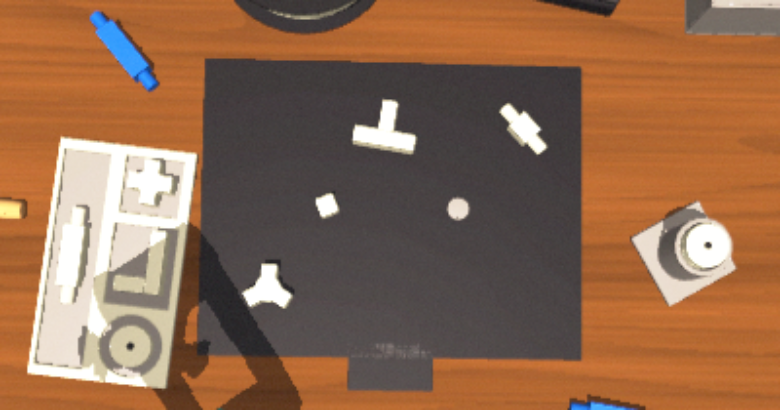

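All four parts lie inside their recesses. The disc is concentric at (130,345) in the top crop, the look-alikes are where they were, and the dispenser still holds its discs. I'm handing in.

```bash
python3 -c "
from plant import r
print(r.hand_in(), r.observe()['clock'])"
```

```text
the job is handed in; nothing more can be done
the job is handed in; nothing more can be done
```

The kit is packed and the job is handed in, in the order you listed: long axle, L-bracket, four-armed knob, then the top hub disc. It took about 29 s of the 106 s allowed, and I viewed 15 pictures.

**Last checks:** The final top and wrist pictures show each part inside its own recess, with no overlap onto the rims. The short axle, T-bracket, three-armed knob and coloured axles are unmoved, and the next disc has come up in the dispenser. I judged flatness from the pictures only, since there is no depth reading.

**What disagreed:**
- **Knob angle:** my first angle for the four-armed knob was 45° off. The wrist-camera overlay showed this, and I corrected it before gripping.
- **Tool sag:** the tool tilted by up to about 3.5° on long moves. I levelled it before each grasp and placing.
- **Contact force:** no force reading printed after a move passed about 2 N on any axis.

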